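Load the swing-out rotor for a balanced spin

ROBOT

A 6-joint arm with a two-finger parallel gripper is mounted at the origin on the work surface. World frame = base frame: x ahead of the robot, y to its left, z up, the work surface at z = 0. Lengths are in m, angles in rad, forces in N, time in s.
With the tool pointing down it reaches from about 0.25 to 0.775 m from the base axis. Payload 4 kg.
Tool frame: the origin (TCP) lies at the very end of the fingers, on their centre line; the grasp point (between the pads) lies 19 mm behind it (robot.tcp_to_grasp is the distance from the TCP to the grasp point, in m); z points along the fingers, y is the line along which they close (so a half turn about z gives the same grasp; the last joint's range is limited). The gripper opens to 94 mm and grips with 3 to 60 N. Pads are 16 mm wide; open, the fingers measure 119 mm over their backs; the gripper's body (75 mm by 177 mm) begins 78 mm behind the grasp point.
Start: joints at [-1.288, 0.087, 1.371, -0, 1.684, -0.103], TCP at [0.207, -0.51, 0.206] pointing down, gripper open.
Joint ranges: [-3.1, 3.1], [-0.76, 2.03], [0.27, 2.55], [-1.08, 4.22], [0.17, 2.65], [-2.57, 2.57]. Speed limits (rad/s): [2.79, 2.79, 3.14, 3.14, 3.14, 3.14].

INTERFACE

Orientations are given as [roll, pitch, yaw] about the fixed x, y, z axes, in that order (R = Rz(yaw) Ry(pitch) Rx(roll)).
In Python, from bench import robot gives the robot as it stands.
- The arm moves only by the tool pendant, called after "Call:" as a command line: name --argument value ..., lists and objects as JSON in quotes. Schema: {"type":"object","properties":{"offsets":{"type":"array","items":{"type":"number"},"minItems":5,"maxItems":100},"only":{"type":"string"},"quiet":{"type":"boolean"},"lines":{"type":"string"}},"required":["offsets"],"additionalProperties":false}. offsets is one flat list of numbers that holds 1 to 20 rows one after another, with no inner brackets; each row has 5 numbers: the finger opening in m, then dx, dy, dz in shares of 80 cm (1.0 is 80 cm), then a turn about the tool's z in shares of 2 pi rad (1.0 is 2 pi rad); each row shifts and turns the commanded pose from where the row before left it, along the tool's axes as they then stand; what a row does not reach is not made up. A row lasts 1/12 s, in which the tool goes at most 0.0417 m and 0.125 rad, less where a joint would pass 70% of its speed; a pose out of reach is approached as far as the arm can. The fingers move at their own pace and stop on an object; the grip force is fixed at half the most. Time passes only in rows, so rows that do not move let the fingers close. The tool returns the time, the measured TCP pose, the force, the opening and the grip force at its end. only (a regular expression) keeps the lines of the reply that match it, lines (a string "A,B") keeps lines A to B, and quiet returns only ok. Shift and turn numbers lie between -1 and 1, and a call with a number outside is refused. Input that does not fit is refused with a message, and nothing moves.
- robot.get_obs(): the state, without advancing time (a new reading comes with each control period).
- robot.snapshot(name): name is "scene" or "top" or "wrist"; returns a dict with "color" (420x560x3 uint8, blue, green, red), "fx", "fy", "cx", "cy" (pixels), "k1" (the pictures are not rectified: a ray, as slopes to the right and down, at radius r is drawn at 1 + k1 r^2 times it, then the intrinsics apply), "extrinsics" (4x4, takes a point from world to camera coordinates). Camera axes: x right, y down, z forward; pixel columns grow to the right and rows downward; lengths in m; the calibration is good to about 2 mm. A picture is of the moment at which its call begins. There is no depth.
- robot.close_job(): hands the job in; it is judged then, once.
The state is a dict: "time": time; "joint_positions": joint angles; "qvel": joint speeds; "joint_torque": joint torques, N m; "tool_pos": TCP position; "ee_rot": TCP orientation; "wrist_force": force on the tool from outside, world axes, zero at the start; "wrist_torque": the same for the moment, N m; "width": finger opening in m; "finger_force": force on a finger pad.
Only numpy, scipy, OpenCV 4.12 (cv2) and the standard library are available. Lean on these libraries where they do the work, as an engineer would, in place of code of your own. Each camera call takes 0.05 s, during which the arm holds its last target. There are 200 camera calls.

TASK

Load the centrifuge rotor standing on the bench for a balanced run: take the two red-capped 50 mL tubes and the two red-capped 15 mL tubes out of the green rack, one at a time, and stand one in each bucket of its own size, the 50 mL tubes in the wide bores (yellow adapters) and the 15 mL tubes in the narrow bores (violet adapters). Lower each tube right down to the floor of its bore, never letting it drop in from the top, and leave the blue-capped tubes standing where they are in the rack.

Things in the scene. Friction and masses are not known exactly. Their poses are not given: they have to be found in the camera images.
- red50_a: 50 mL tube, red screw cap, frosted white body, 55 g. 115 mm tall; body 29 mm, cap 34 mm across and 16 mm tall; foot tapers over the lowest 16 mm to a 10 mm tip. Origin at the tip, z up to the cap. Stands in a loose hole of a fixed green rack, tip 6 mm and rack top 60 mm above the bench. At the start x points across the rack (free room for fingers there), y along the row of tubes 48 mm apart.
- red50_b: Second, same as red50_a. 50 mL tube, red screw cap, frosted white body, 55 g. 115 mm tall; body 29 mm, cap 34 mm across and 16 mm tall; foot tapers over the lowest 16 mm to a 10 mm tip. Origin at the tip, z up to the cap. In the same rack: 50 mL tubes in one row, 15 mL tubes in another 72 mm away; x across the rows, y along them, tip 6 mm above the bench.
- red15_a: 15 mL tube, red screw cap, frosted white body, 20 g. 120 mm tall; body 17 mm, cap 22 mm across and 14 mm tall; foot tapers over the lowest 22 mm to a 6 mm tip. Origin at the tip, z up to the cap. Stands in a loose hole of a fixed green rack, tip 6 mm and rack top 60 mm above the bench. At the start x points across the rack (free room for fingers there), y along the row of tubes 48 mm apart.
- red15_b: Second, same as red15_a. 15 mL tube, red screw cap, frosted white body, 20 g. 120 mm tall; body 17 mm, cap 22 mm across and 14 mm tall; foot tapers over the lowest 22 mm to a 6 mm tip. Origin at the tip, z up to the cap. In the same rack: 50 mL tubes in one row, 15 mL tubes in another 72 mm away; x across the rows, y along them, tip 6 mm above the bench.
- blue50: Bystander: stays in the rack. 50 mL tube, blue screw cap, frosted white body, 55 g. 115 mm tall; body 29 mm, cap 34 mm across and 16 mm tall; foot tapers over the lowest 16 mm to a 10 mm tip. Origin at the tip, z up to the cap. In the same rack: 50 mL tubes in one row, 15 mL tubes in another 72 mm away; x across the rows, y along them, tip 6 mm above the bench.
- blue15: Bystander: stays in the rack. 15 mL tube, blue screw cap, frosted white body, 20 g. 120 mm tall; body 17 mm, cap 22 mm across and 14 mm tall; foot tapers over the lowest 22 mm to a 6 mm tip. Origin at the tip, z up to the cap. In the same rack: 50 mL tubes in one row, 15 mL tubes in another 72 mm away; x across the rows, y along them, tip 6 mm above the bench.
- wide_a: One of the two rotor buckets with a yellow adapter, wide bore 35 mm across, for one 50 mL tube; they face each other across the hub. Fixed, does not swing. Origin on its axis at the underside, 15 mm above the bench; z up, x outward from the hub. Bore floor 7 mm and rim 82 mm above the origin, outside 55 mm. The four axes lie 85 mm from the hub; hub below 105 mm.
- wide_b: The other of the two rotor buckets with a yellow adapter, wide bore 35 mm across, for one 50 mL tube; they face each other across the hub. Fixed, does not swing. Origin on its axis at the underside, 15 mm above the bench; z up, x outward from the hub. Bore floor 7 mm and rim 82 mm above the origin, outside 55 mm. The four axes lie 85 mm from the hub; hub below 105 mm.
- narrow_a: One of the two rotor buckets with a violet adapter, narrow bore 23 mm across, for one 15 mL tube; they face each other across the hub. Fixed, does not swing. Origin on its axis at the underside, 15 mm above the bench; z up, x outward from the hub. Bore floor 7 mm and rim 82 mm above the origin, outside 55 mm. The four axes lie 85 mm from the hub; hub below 105 mm.
- narrow_b: The other of the two rotor buckets with a violet adapter, narrow bore 23 mm across, for one 15 mL tube; they face each other across the hub. Fixed, does not swing. Origin on its axis at the underside, 15 mm above the bench; z up, x outward from the hub. Bore floor 7 mm and rim 82 mm above the origin, outside 55 mm. The four axes lie 85 mm from the hub; hub below 105 mm.

How it is judged:
By the outcome, as a careful person would: the job done as asked, in the order asked, and still so for the second after the job is handed in, with the robot touching nothing.
It also fails if it takes over 96 s, if anything falls off the work surface, if the arm or the gripper's body presses on something with over 40 N, if the wrist force passes 120 N, or if a joint passes its speed limit or range.

## Working session

There is one attempt and no reset: what is moved stays moved. The work goes in short steps, Python scripts to look and compute and a tool call to move; the robot and the scene stay as the last step left them, time stands still between calls to the robot, and variables do not carry over. Pictures are saved under pics/ and viewed, at most 14 in all, crops included, and the job is handed in when it is done.

```bash
ls; mkdir -p pics; python3 - <<'E'
from bench import robot
import cv2,numpy as np
for n in("scene","top","wrist"):
    s=robot.snapshot(n); cv2.imwrite(f"pics/{n}0.png",s["color"]); print(n,s["fx"],s["fy"],s["cx"],s["cy"],s["k1"],np.round(s["extrinsics"],3).tolist())
o=robot.get_obs();print({k:np.round(v,3).tolist() for k,v in o.items()})
E
```

```text
bench.py
pics
scene 447.44715776675037 447.44715776675037 275.70113290072004 212.6703932052763 -0.11974059627709423 [[-0.793, 0.609, -0.016, 0.436], [0.33, 0.407, -0.851, -0.122], [-0.512, -0.681, -0.524, 1.214], [0.0, 0.0, 0.0, 1.0]]
top 525.6593361230305 525.6593361230305 279.876067874658 206.68991785595622 -0.024166178681797944 [[-0.005, -1.0, -0.001, 0.006], [-0.984, 0.005, -0.181, 0.555], [0.181, 0.0, -0.984, 1.025], [0.0, 0.0, 0.0, 1.0]]
wrist 366.3191268075115 366.3191268075115 284.6566646777425 207.95207001871074 -0.06942074786722494 [[0.377, -0.926, -0.002, -0.549], [-0.89, -0.363, 0.275, -0.029], [-0.256, -0.102, -0.961, 0.391], [0.0, 0.0, 0.0, 1.0]]
{'time': 0.15, 'joint_positions': [-1.288, 0.088, 1.372, 0.0, 1.684, -0.103], 'qvel': [-0.001, -0.002, -0.005, -0.001, -0.001, -0.001], 'joint_torque': [0.002, -34.064, -30.279, 0.072, 0.031, -0.0], 'tool_pos': [0.207, -0.509, 0.205], 'ee_rot': [-3.14, -0.0, 0.386], 'wrist_force': [-0.25, -0.429, 0.181], 'wrist_torque': [-0.023, 0.04, 0.045], 'finger_force': 0.0, 'width': 0.094}
```

View pics/top0.png

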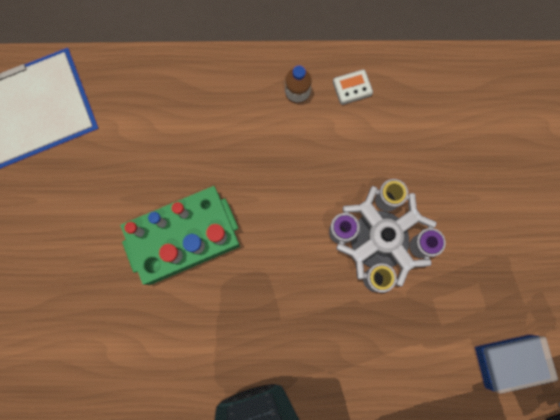

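View pics/scene0.png

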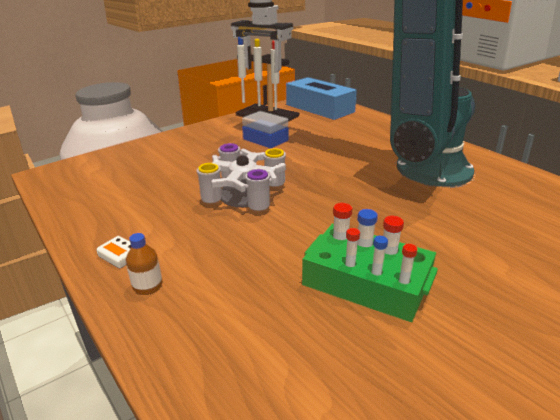

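The top view shows the red 50 mL caps at (169,254) and (216,233), with the blue one between them. The red 15 mL caps are at (131,228) and (178,209). The yellow bores are at (394,193) and (381,278), and the violet ones at (346,227) and (431,242). The scene view shows all six caps and the four adapter rings.

```bash
cat > h.py <<'E'
from bench import robot
import cv2,numpy as np
def ray(s,uv):
    K=np.array([[s["fx"],0,s["cx"]],[0,s["fy"],s["cy"]],[0,0,1.]])
    p=cv2.undistortPoints(np.array([[uv]],float),K,np.array([s["k1"],0,0,0,0]))[0,0]
    E=np.array(s["extrinsics"]);R=E[:3,:3]
    d=R.T@np.r_[p,1];return -R.T@E[:3,3],d/np.linalg.norm(d)
def plane(s,uv,z):
    c,d=ray(s,uv);return c+d*(z-c[2])/d[2]
def tri(a,b):
    A=np.zeros((3,3));v=np.zeros(3)
    for c,d in(a,b):
        P=np.eye(3)-np.outer(d,d);A+=P;v+=P@c
    x=np.linalg.solve(A,v);return x,max(np.linalg.norm(np.cross(x-c,d)) for c,d in(a,b))
R={"red":[((0,150,90),(6,255,255)),((174,150,90),(180,255,255))],"blue":[((108,120,80),(125,255,255))],
 "yellow":[((22,120,90),(34,255,255))],"violet":[((128,90,50),(150,255,255))]}
def blobs(img,c,amin=25):
    h=cv2.cvtColor(img,cv2.COLOR_BGR2HSV);m=sum(cv2.inRange(h,*r) for r in R[c])
    m=cv2.morphologyEx(m,cv2.MORPH_CLOSE,np.ones((3,3)))
    out=[]
    for k in cv2.findContours(m,cv2.RETR_EXTERNAL,cv2.CHAIN_APPROX_NONE)[0]:
        k=cv2.convexHull(k);M=cv2.moments(k)
        if M["m00"]>amin: out.append((round(M["m10"]/M["m00"],1),round(M["m01"]/M["m00"],1),M["m00"],cv2.boundingRect(k)))
    return out
E
python3 - <<'E'
from h import *
for n in("top","scene"):
    im=cv2.imread(f"pics/{n}0.png")
    for c in R: print(n,c,[b for b in blobs(im,c)])
E
```

```text
top red [(168.0, 252.3, 210.0, (160, 244, 17, 17)), (215.0, 232.6, 206.5, (207, 225, 17, 17)), (130.2, 227.2, 79.5, (125, 222, 11, 11)), (177.3, 207.7, 77.0, (172, 203, 11, 11))]
top blue [(485.6, 363.6, 73.0, (481, 348, 11, 36)), (192.0, 242.8, 200.0, (184, 235, 17, 17)), (154.1, 217.6, 70.5, (149, 213, 11, 10)), (298.6, 72.2, 100.0, (293, 66, 12, 13)), (47.5, 108.2, 6406.0, (0, 49, 97, 119))]
top yellow [(381.8, 277.3, 386.0, (371, 266, 23, 23)), (393.8, 191.8, 354.5, (383, 181, 22, 22))]
top violet [(431.3, 241.6, 362.5, (421, 231, 22, 22)), (345.0, 226.5, 353.0, (335, 216, 21, 22))]
scene red [(409.4, 250.2, 140.0, (403, 244, 14, 14)), (352.5, 234.1, 134.0, (346, 228, 14, 13)), (393.1, 223.8, 257.5, (384, 216, 20, 17)), (342.2, 210.4, 228.5, (333, 203, 19, 16))]
scene blue [(380.3, 241.9, 130.5, (374, 236, 14, 13)), (136.5, 239.3, 127.5, (130, 233, 14, 14)), (367.0, 216.7, 220.0, (358, 209, 19, 16)), (265.8, 135.2, 654.0, (243, 127, 45, 20))]
scene yellow [(207.9, 167.5, 139.5, (199, 163, 19, 10)), (273.9, 152.7, 118.0, (265, 149, 19, 9))]
scene violet [(257.2, 174.3, 143.5, (248, 170, 20, 10)), (228.7, 147.5, 98.5, (220, 144, 18, 8))]
```

```bash
python3 - <<'E'
from h import *
t=robot.snapshot("top");s=robot.snapshot("scene")
P={}
for n,a,b,z in [("50a",(168,252.3),(393.1,223.8),.115),("50b",(215,232.6),(342.2,210.4),.115),("b50",(192,242.8),(367,216.7),.115),
 ("15a",(130.2,227.2),(409.4,250.2),.121),("15b",(177.3,207.7),(352.5,234.1),.121),
 ("wA",(393.8,191.8),(207.9,167.5),.097),("wB",(381.8,277.3),(273.9,152.7),.097),("nA",(345,226.5),(257.2,174.3),.097),("nB",(431.3,241.6),(228.7,147.5),.097)]:
    x,e=tri(ray(t,a),ray(s,b));p=plane(t,a,z);q=plane(s,b,z);P[n]=p
    print(n,"tri",x.round(4),round(e,4),"top",p[:2].round(4),"scene",q[:2].round(4))
d=P["50b"]-P["50a"];print(np.linalg.norm(d),np.arctan2(d[1],d[0]));d=P["15b"]-P["15a"];print(np.linalg.norm(d),np.arctan2(d[1],d[0]))
print((P["wA"]+P["wB"])/2,(P["nA"]+P["nB"])/2,np.linalg.norm(P["wA"]-P["wB"]),np.linalg.norm(P["nA"]-P["nB"]))
E
```

```text
50a tri [0.4563 0.216  0.1144] 0.0011 top [0.4569 0.2149] scene [0.4562 0.2173]
50b tri [0.4933 0.1274 0.1141] 0.0012 top [0.494  0.1264] scene [0.4936 0.1293]
b50 tri [0.4741 0.1709 0.1141] 0.0012 top [0.4748 0.1698] scene [0.4744 0.1726]
15a tri [0.5038 0.2881 0.1207] 0.001 top [0.5044 0.2872] scene [0.5034 0.2891]
15b tri [0.541  0.1994 0.1205] 0.001 top [0.5416 0.1986] scene [0.5409 0.2007]
wA tri [ 0.5748 -0.2213  0.0956] 0.0011 top [ 0.5754 -0.2217] scene [ 0.5756 -0.2176]
wB tri [ 0.4079 -0.191   0.0951] 0.0011 top [ 0.4086 -0.1914] scene [ 0.4098 -0.1865]
nA tri [ 0.5063 -0.1231  0.0943] 0.0013 top [ 0.507  -0.1237] scene [ 0.5086 -0.1175]
nB tri [ 0.4756 -0.2897  0.0951] 0.0014 top [ 0.4765 -0.2901] scene [ 0.4773 -0.2842]
0.0959444813051875 -1.173327291572835
0.09606435834037001 -1.1735668205315648
[ 0.49199132 -0.2065221   0.097     ] [ 0.49176572 -0.20686698  0.097     ] 0.1695061674765391 0.16915921305174586
```

The rows are not in the units I measure in: shifts go in shares of 80 cm and turns go in shares of 2 pi rad. I convert before sending: -0.0288 m / 0.8 = -0.036, 0.0252 m / 0.8 = 0.0315.

```bash
cat >> h.py <<'E'
T={"50a":(.4565,.2155),"50b":(.4935,.127),"15a":(.504,.2877),"15b":(.5413,.199),"wA":(.575,-.2215),"wB":(.408,-.191),"nA":(.5065,-.1235),"nB":(.476,-.290)}
from scipy.spatial.transform import Rotation
def go(x,y,z,yaw=1.968):
    o=robot.get_obs();M=Rotation.from_euler("xyz",o["ee_rot"]).as_matrix()
    print("tool delta",(M.T@(np.array([x,y,z])-o["tool_pos"])).round(4),"turn",round(o["ee_rot"][2]-yaw,4),"t",round(o["time"],2),"F",np.round(o["wrist_force"],1),"w",round(o["width"],4))
E
```

Call:
pendant --offsets '[0.094, 0.0315, -0.036, -0.0029, 0, 0.094, 0.0315, -0.036, -0.0029, 0, 0.094, 0.0315, -0.036, -0.0029, 0, 0.094, 0.0315, -0.036, -0.0029, 0, 0.094, 0.0315, -0.036, -0.0029, 0, 0.094, 0.0315, -0.036, -0.0029, 0, 0.094, 0.0315, -0.036, -0.0029, 0, 0.094, 0.0315, -0.036, -0.0029, 0, 0.094, 0.0315, -0.036, -0.0029, 0, 0.094, 0.0315, -0.036, -0.0029, 0, 0.094, 0.0315, -0.036, -0.0029, 0, 0.094, 0.0315, -0.036, -0.0029, 0, 0.094, 0.0315, -0.036, -0.0029, 0, 0.094, 0.0315, -0.036, -0.0029, 0, 0.094, 0.0315, -0.036, -0.0029, 0, 0.094, 0.0315, -0.036, -0.0029, 0, 0.094, 0.0315, -0.036, -0.0029, 0, 0.094, 0.0315, -0.036, -0.0029, 0, 0.094, 0.0315, -0.036, -0.0029, 0, 0.094, 0.0315, -0.036, -0.0029, 0]'

```text
time: 1.92
tool_pos: [0.4573, 0.2158, 0.2515]
ee_rot: [3.141, -0.0, 0.386]
wrist_force: [1.0, -0.4, -0.0]
width: 0.0941
finger_force: 0.0
```

Call:
pendant --offsets '[0.06, 0, 0, 0, -0.0194, 0.06, 0, 0, 0, -0.0194, 0.06, 0, 0, 0, -0.0194, 0.06, 0, 0, 0, -0.0194, 0.06, 0, 0, 0, -0.0194, 0.06, 0, 0, 0, -0.0194, 0.06, 0, 0, 0, -0.0194, 0.06, 0, 0, 0, -0.0194, 0.06, 0, 0, 0, -0.0194, 0.06, 0, 0, 0, -0.0194, 0.06, 0, 0, 0, -0.0194, 0.06, 0, 0, 0, -0.0194, 0.06, 0, 0, 0, -0.0194, 0.06, 0, 0, 0, 0, 0.06, 0, 0, 0, 0, 0.06, 0, 0, 0, 0]'

```text
time: 3.25
tool_pos: [0.4571, 0.2137, 0.2514]
ee_rot: [-3.141, 0.0, 1.965]
wrist_force: [0.4, 0.2, -0.2]
width: 0.06
finger_force: 0.0
```

```bash
python3 - <<'E'
from h import *
go(*T["50a"],.25)
s=robot.snapshot("wrist");cv2.imwrite("pics/w1.png",s["color"])
for b in blobs(s["color"],"red",60)+blobs(s["color"],"blue",60): print(b,plane(s,b[:2],.115)[:2].round(4))
E
```

```text
tool delta [0.0019 0.0001 0.0014] turn -0.0027 t 3.25 F [ 0.4  0.2 -0.2] w 0.06
(283.3, 291.5, 1042.5, (266, 273, 36, 38)) [0.4914 0.1267]
(362.8, 243.7, 307.0, (349, 235, 26, 21)) [0.5404 0.2004]
(282.4, 195.1, 1194.5, (263, 175, 40, 41)) [0.4541 0.2145]
(367.2, 140.9, 576.0, (353, 128, 29, 27)) [0.5027 0.2866]
(282.9, 245.3, 1096.5, (265, 226, 37, 39)) [0.4728 0.1706]
(364.1, 196.3, 518.5, (351, 183, 27, 27)) [0.5216 0.2415]
```

View pics/w1.png

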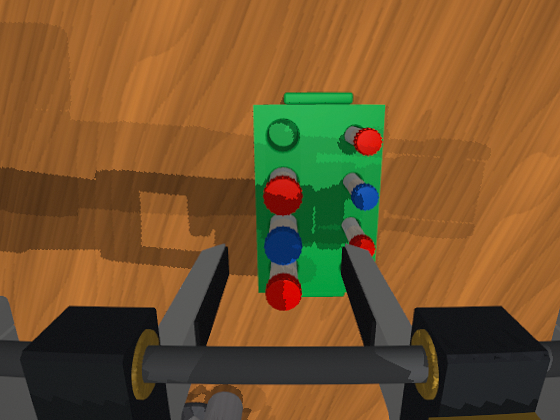

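The wrist view shows the 50 mL caps in a column at x≈283 px, centred between the fingers, with 50a at (282,195). This agrees with the two-view positions to within about 2 mm. I'll descend on 50a and grip its cap.

Call:
pendant --offsets '[0.06, 0.0025, -0.0008, 0, 0, 0.06, 0, 0, 0.025, 0, 0.06, 0, 0, 0.025, 0, 0.06, 0, 0, 0.025, 0, 0.06, 0, 0, 0.025, 0, 0.06, 0, 0, 0.025, 0, 0.06, 0, 0, 0.025, 0, 0.06, 0, 0, 0.025, 0, 0.06, 0, 0, 0.025, 0, 0.06, 0, 0, 0, 0, 0.02, 0, 0, 0, 0, 0.02, 0, 0, 0, 0, 0.02, 0, 0, 0, 0, 0.02, 0, 0, 0, 0, 0.02, 0, 0, 0, 0, 0.02, 0, 0, 0, 0, 0.02, 0, 0, 0, 0, 0.02, 0, 0, 0, 0, 0.02, 0, 0, 0, 0, 0.02, 0, 0, 0, 0]'

```text
time: 4.97
tool_pos: [0.4567, 0.2156, 0.093]
ee_rot: [3.139, 0.0, 1.968]
wrist_force: [0.2, 0.5, 6.5]
width: 0.0336
finger_force: 30.0
```

Converted, -0.02 m / 0.8 = -0.025, -0.015 m / 0.8 = -0.0188.

Call:
pendant --offsets '[0.02, 0, 0, -0.0063, 0, 0.02, 0, 0, -0.0188, 0, 0.02, 0, 0, -0.025, 0, 0.02, 0, 0, -0.025, 0, 0.02, 0, 0, -0.025, 0, 0.02, 0, 0, -0.025, 0, 0.02, 0, 0, -0.025, 0, 0.02, 0, 0, -0.025, 0, 0.02, 0, 0, -0.025, 0, 0.02, 0, 0, 0, 0, 0.02, 0, 0, 0, 0, 0.02, 0, 0, 0, 0]'

```text
time: 5.97
tool_pos: [0.4553, 0.2151, 0.2498]
ee_rot: [-3.139, -0.0, 1.968]
wrist_force: [-0.2, -0.1, -0.7]
width: 0.0328
finger_force: 30.0
```

```bash
python3 - <<'E'
from h import *
go(*T["wA"],.25)
for n in("wrist","scene","top"):
    s=robot.snapshot(n);cv2.imwrite(f"pics/{n}2.png",s["color"])
a=cv2.imread("pics/wrist2.png");b=cv2.imread("pics/scene2.png");cv2.imwrite("pics/v2.png",np.hstack([a[100:400,100:460],b[40:340,230:560]]))
E
```

```text
tool delta [-4.49e-01 -5.85e-02 -1.00e-04] turn -0.0001 t 5.97 F [-0.2 -0.1 -0.7] w 0.0328
```

View pics/v2.png

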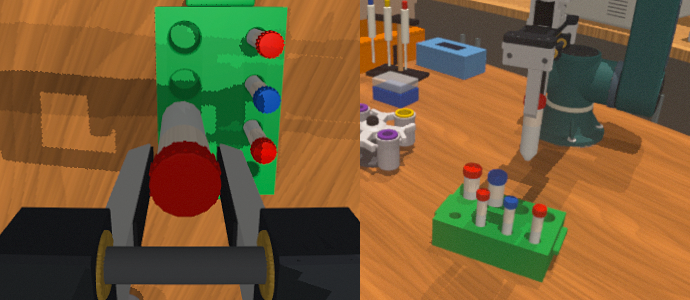

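The tube is gripped by the cap, is hanging vertically and is clear of the rack. The cap top is at about (285,280) in the wrist image. Next I'll carry it past wA, so the wrist camera can see the bores ahead.

Converted, -0.038 m / 0.8 = -0.0475, -0.0039 m / 0.8 = -0.0049.

Call:
pendant --offsets '[0.02, -0.0475, -0.0049, 0, 0, 0.02, -0.0475, -0.0049, 0, 0, 0.02, -0.0475, -0.0049, 0, 0, 0.02, -0.0475, -0.0049, 0, 0, 0.02, -0.0475, -0.0049, 0, 0, 0.02, -0.0475, -0.0049, 0, 0, 0.02, -0.0475, -0.0049, 0, 0, 0.02, -0.0475, -0.0049, 0, 0, 0.02, -0.0475, -0.0049, 0, 0, 0.02, -0.0475, -0.0049, 0, 0, 0.02, -0.0475, -0.0049, 0, 0, 0.02, -0.0475, -0.0049, 0, 0, 0.02, -0.0475, -0.0049, 0, 0, 0.02, -0.0475, -0.0049, 0, 0, 0.02, -0.0475, -0.0049, 0, 0, 0.02, 0, 0, 0, 0, 0.02, 0, 0, 0, 0, 0.02, 0, 0, 0, 0]'

```text
time: 7.62
tool_pos: [0.6221, -0.3325, 0.2499]
ee_rot: [-3.14, -0.003, 1.968]
wrist_force: [0.6, 0.3, -0.8]
width: 0.0333
finger_force: 30.0
```

```bash
python3 - <<'E'
from h import *
go(*T["wA"],.25)
o=robot.get_obs();M=Rotation.from_euler("xyz",o["ee_rot"]).as_matrix()
s=robot.snapshot("wrist");cv2.imwrite("pics/w3.png",s["color"])
for c in("yellow","violet"):
  for b in blobs(s["color"],c,60): print(c,b,plane(s,b[:2],.097)[:2].round(4))
for b in blobs(s["color"],"red",60): p=plane(s,b[:2],o["tool_pos"][2]+.028);print(b,(M.T@(p-o["tool_pos"])).round(4))
E
```

```text
tool delta [ 0.1206 -0.0005  0.0002] turn -0.0002 t 7.62 F [ 0.6  0.3 -0.8] w 0.0333
yellow (282.0, 57.6, 2337.0, (256, 30, 53, 57)) [ 0.5732 -0.2239]
violet (149.4, 88.3, 2201.0, (123, 62, 53, 54)) [ 0.4754 -0.2914]
(284.5, 278.7, 4377.0, (249, 241, 72, 76)) [ 0.0036 -0.0005 -0.028 ]
```

View pics/w3.png

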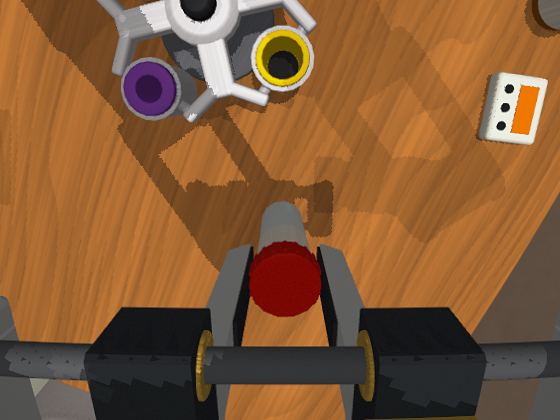

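The wrist view shows yellow bore wA at (282,58), violet nB at (149,88), and the held cap centred at (284,279). The cap's offset along the pads is about 0 at mid-cap height. The top, scene and wrist views agree on wA to within 2–3 mm, so I'll use a blended position.

```bash
cat >> h.py <<'E'
T.update(wA=(.5742,-.222),wB=(.4074,-.1917),nA=(.5058,-.124),nB=(.4753,-.2904))
E
python3 -c "
from h import *
go(*T['wA'],.19)"
```

```text
tool delta [ 0.1198 -0.0017  0.0613] turn 0.0008 t 7.67 F [ 0.8 -0.1 -0.2] w 0.0335
```

Converted, 0.03 m / 0.8 = 0.0375, 0.02 m / 0.8 = 0.025.

Call:
pendant --offsets '[0.02, 0.0375, -0.0005, 0, 0, 0.02, 0.0375, -0.0005, 0, 0, 0.02, 0.0375, -0.0005, 0, 0, 0.02, 0.0375, -0.0005, 0, 0, 0.02, 0, 0, 0.025, 0, 0.02, 0, 0, 0.025, 0, 0.02, 0, 0, 0.0125, 0, 0.02, 0, 0, 0, 0, 0.02, 0, 0, 0, 0, 0.02, 0, 0, 0, 0]'

```text
time: 8.5
tool_pos: [0.5749, -0.2228, 0.2029]
ee_rot: [3.14, 0.002, 1.968]
wrist_force: [-0.9, -0.4, 0.5]
width: 0.0335
finger_force: 30.0
```

```bash
python3 - <<'E'
from h import *
go(*T["wA"],.109)
a=[robot.snapshot(n)["color"] for n in("scene","top","wrist")]
cv2.imwrite("pics/v4.png",np.hstack([cv2.resize(a[0][40:240,130:280],None,fx=2,fy=2),cv2.resize(a[2][100:300,200:350],None,fx=2,fy=2)]))
E
```

```text
tool delta [ 0.0012 -0.0004  0.0939] turn 0.0002 t 8.5 F [-0.9 -0.4  0.5] w 0.0335
```

View pics/v4.png

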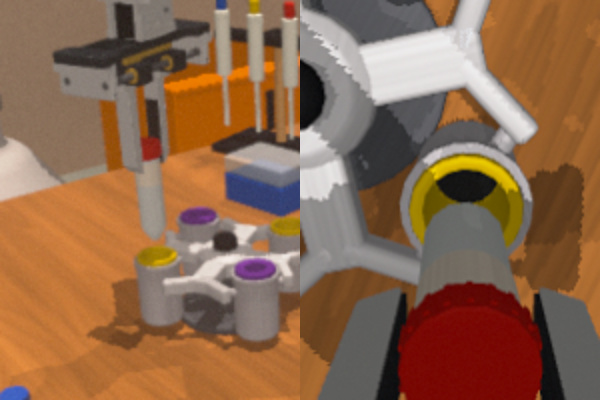

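The wrist view shows the tube axis centred on the yellow bore side to side. In the scene crop the tip (150,237) may sit slightly left of the ring centre (157,256). I'll check that with numbers before lowering.

```bash
python3 - <<'E'
from h import *
s=robot.snapshot("scene");o=robot.get_obs();im=s["color"]
def proj(p):
    E=np.array(s["extrinsics"]);K=np.array([[s["fx"],0,s["cx"]],[0,s["fy"],s["cy"]],[0,0,1.]])
    return cv2.projectPoints(np.array([p],float),cv2.Rodrigues(E[:3,:3])[0],E[:3,3],K,np.array([s["k1"],0,0,0,0]))[0].ravel()
x,y,z=o["tool_pos"];tip=proj((x,y,z-.087));rim=proj((x,y,.097));cap=proj((x,y,z+.02))
print("pred tip",tip,"axis at rim",rim,"pred cap",cap)
print("red",[b for b in blobs(im,"red") if b[0]<250],"yellow",blobs(im,"yellow"))
h=cv2.cvtColor(im,cv2.COLOR_BGR2HSV)
for v in range(120,164,4): # tube: low saturation span
    r=np.where(h[v,190:225,1]<60)[0]+190; print(v,(r.min(),r.max(),len(r)) if len(r) else None)
cv2.imwrite("pics/v5.png",cv2.resize(im[90:190,170:270],None,fx=6,fy=6,interpolation=cv2.INTER_CUBIC))
E
```

```text
pred tip [206.0913139 159.1575174] axis at rim [206.85529985 166.57953504] pred cap [201.53975124 114.00488365]
red [(204.6, 113.5, 86.0, (200, 108, 10, 12))] yellow [(208.0, 167.8, 132.5, (199, 163, 19, 10)), (274.3, 153.0, 112.0, (266, 149, 18, 9)), (256.9, 42.4, 26.0, (255, 39, 5, 8))]
120 (np.int64(191), np.int64(209), 15)
124 (np.int64(194), np.int64(208), 14)
128 (np.int64(201), np.int64(209), 9)
132 (np.int64(198), np.int64(209), 12)
136 (np.int64(199), np.int64(210), 12)
140 (np.int64(199), np.int64(210), 12)
144 (np.int64(200), np.int64(211), 12)
148 (np.int64(200), np.int64(211), 12)
152 (np.int64(201), np.int64(224), 16)
156 (np.int64(203), np.int64(224), 17)
160 (np.int64(214), np.int64(224), 11)
```

View pics/v5.png

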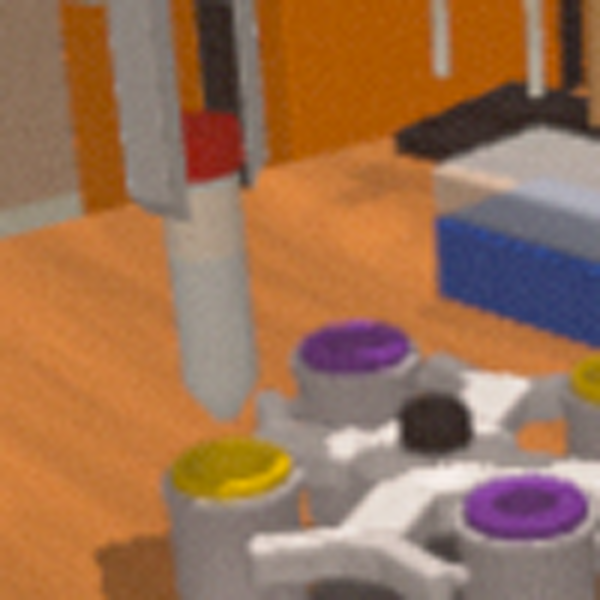

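The tip at crop (222,415), which is image (207,159), matches the prediction. Its axis meets the rim plane at about (208,167), against a ring centre of (208,168). I'll trim 1 mm and lower it gently.

Converted, 0.01 m / 0.8 = 0.0125, 0.001 m / 0.8 = 0.0013.

Call:
pendant --offsets '[0.02, 0.0013, -0.0005, 0.0125, 0, 0.02, 0, 0, 0.0125, 0, 0.02, 0, 0, 0.0125, 0, 0.02, 0, 0, 0.0125, 0, 0.02, 0, 0, 0.0125, 0, 0.02, 0, 0, 0.0125, 0, 0.02, 0, 0, 0.0063, 0, 0.02, 0, 0, 0, 0, 0.02, 0, 0, 0, 0]'

```text
time: 9.45
tool_pos: [0.5735, -0.222, 0.1361]
ee_rot: [-3.141, -0.0, 1.968]
wrist_force: [0.9, -0.2, -1.0]
width: 0.0334
finger_force: 30.0
```

```bash
python3 -c "
from h import *
go(*T['wA'],.109)"
```

```text
tool delta [-0.0002  0.0006  0.0271] turn -0.0001 t 9.45 F [ 0.9 -0.2 -1. ] w 0.0334
```

Converted, 0.007 m / 0.8 = 0.0088, 0.002 m / 0.8 = 0.0025.

Call:
pendant --offsets '[0.02, 0, 0, 0.0088, 0, 0.02, 0, 0, 0.0088, 0, 0.02, 0, 0, 0.0075, 0, 0.02, 0, 0, 0.0025, 0, 0.02, 0, 0, 0, 0, 0.02, 0, 0, 0, 0]'

```text
time: 9.95
tool_pos: [0.5736, -0.2221, 0.1142]
ee_rot: [-3.141, -0.0, 1.968]
wrist_force: [-0.3, 0.2, -0.2]
width: 0.0332
finger_force: 30.0
```

Call:
pendant --offsets '[0.02, 0, 0, 0.0025, 0, 0.02, 0, 0, 0.0013, 0, 0.02, 0, 0, 0, 0, 0.02, 0, 0, 0, 0]'

```text
time: 10.28
tool_pos: [0.5737, -0.2222, 0.1116]
ee_rot: [3.142, 0.0, 1.968]
wrist_force: [0.1, -0.6, -0.3]
width: 0.0332
finger_force: 30.0
```

Converted, 0.0015 m / 0.8 = 0.0019.

Call:
pendant --offsets '[0.02, 0, 0, 0.0019, 0, 0.02, 0, 0, 0, 0, 0.02, 0, 0, 0, 0]'

```text
time: 10.53
tool_pos: [0.5736, -0.2221, 0.1099]
ee_rot: [-3.141, -0.0, 1.968]
wrist_force: [0.1, -0.4, -0.5]
width: 0.0333
finger_force: 30.0
```

Call:
pendant --offsets '[0.02, 0, 0, 0.0019, 0, 0.02, 0, 0, 0, 0, 0.02, 0, 0, 0, 0]'

```text
time: 10.78
tool_pos: [0.574, -0.2223, 0.1091]
ee_rot: [3.141, 0.001, 1.968]
wrist_force: [-0.3, 0.5, 2.5]
width: 0.0332
finger_force: 30.0
```

Call:
pendant --offsets '[0.02, 0, 0, 0.0013, 0, 0.02, 0, 0, 0, 0, 0.02, 0, 0, 0, 0]'

```text
time: 11.03
tool_pos: [0.5742, -0.2226, 0.1091]
ee_rot: [3.14, 0.002, 1.968]
wrist_force: [-0.3, 0.9, 5.0]
width: 0.0336
finger_force: 30.0
```

Floor contact came at TCP 0.109, as predicted. I'll release, rise and go to 50b.

Converted, 0.0353 m / 0.8 = 0.0441, 0.0061 m / 0.8 = 0.0076.

Call:
pendant --offsets '[0.06, 0, 0, 0, 0, 0.06, 0, 0, 0, 0, 0.06, 0, 0, 0, 0, 0.06, 0, 0, 0, 0, 0.06, 0, 0, -0.0125, 0, 0.06, 0, 0, -0.0375, 0, 0.06, 0, 0, -0.0438, 0, 0.06, 0, 0, -0.0438, 0, 0.06, 0, 0, -0.04, 0, 0.06, 0.0441, 0.0076, 0, 0, 0.06, 0.0441, 0.0076, 0, 0, 0.06, 0.0441, 0.0076, 0, 0, 0.06, 0.0441, 0.0076, 0, 0, 0.06, 0.0441, 0.0076, 0, 0, 0.06, 0.0441, 0.0076, 0, 0, 0.06, 0.0441, 0.0076, 0, 0, 0.06, 0.0441, 0.0076, 0, 0, 0.06, 0.0441, 0.0076, 0, 0, 0.06, 0.0441, 0.0076, 0, 0]'

```text
time: 12.62
tool_pos: [0.4927, 0.1286, 0.2503]
ee_rot: [3.141, 0.0, 1.968]
wrist_force: [0.3, 0.6, -0.9]
width: 0.06
finger_force: 0.0
```

Call:
pendant --offsets '[0.06, 0, 0, 0, 0, 0.06, 0, 0, 0, 0, 0.06, 0, 0, 0, 0]'

```text
time: 12.87
tool_pos: [0.4936, 0.1267, 0.2499]
ee_rot: [3.141, 0.001, 1.968]
wrist_force: [0.7, -0.3, -0.7]
width: 0.06
finger_force: 0.0
```

```bash
python3 - <<'E'
from h import *
go(.493,.127,.093)
s=robot.snapshot("wrist");t=robot.snapshot("scene");cv2.imwrite("pics/s6.png",t["color"])
for b in blobs(s["color"],"red",60): print(b,plane(s,b[:2],.115)[:2].round(4))
print(blobs(t["color"],"red"))
E
```

```text
tool delta [ 0.0006 -0.0004  0.1569] turn 0.0002 t 12.87 F [ 0.7 -0.3 -0.7] w 0.06
(282.7, 197.1, 1195.5, (264, 177, 39, 41)) [0.4914 0.1262]
(368.0, 143.4, 580.5, (354, 130, 29, 28)) [0.5402 0.198 ]
(374.3, 20.2, 706.5, (359, 5, 31, 31)) [0.5024 0.288 ]
[(409.3, 250.2, 140.0, (403, 244, 14, 14)), (352.5, 234.0, 135.0, (346, 228, 14, 13)), (342.2, 210.5, 231.5, (333, 203, 19, 16)), (207.1, 153.3, 131.5, (200, 148, 15, 12)), (274.3, 44.5, 31.5, (272, 41, 6, 8))]
```

View pics/s6.png

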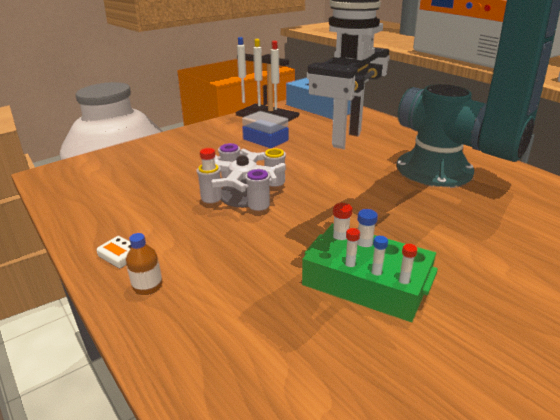

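50a now stands in wA, with its cap at (207,153). I'll grip 50b next.

Converted, 0.025 m / 0.8 = 0.0313, 0.022 m / 0.8 = 0.0275.

Call:
pendant --offsets '[0.06, 0, 0, 0.0275, 0, 0.06, 0, 0, 0.0313, 0, 0.06, 0, 0, 0.0313, 0, 0.06, 0, 0, 0.0313, 0, 0.06, 0, 0, 0.0313, 0, 0.06, 0, 0, 0.0313, 0, 0.06, 0, 0, 0.0125, 0, 0.06, 0, 0, 0, 0, 0.02, 0, 0, 0, 0, 0.02, 0, 0, 0, 0, 0.02, 0, 0, 0, 0, 0.02, 0, 0, 0, 0, 0.02, 0, 0, 0, 0, 0.02, 0, 0, 0, 0, 0.02, 0, 0, 0, 0, 0.02, 0, 0, 0, 0]'

```text
time: 14.3
tool_pos: [0.4944, 0.1272, 0.094]
ee_rot: [3.139, 0.001, 1.968]
wrist_force: [-0.3, -0.2, 5.6]
width: 0.0335
finger_force: 30.0
```

Call:
pendant --offsets '[0.02, 0, 0, -0.0063, 0, 0.02, 0, 0, -0.0188, 0, 0.02, 0, 0, -0.025, 0, 0.02, 0, 0, -0.025, 0, 0.02, 0, 0, -0.025, 0, 0.02, 0, 0, -0.025, 0, 0.02, 0, 0, -0.025, 0, 0.02, 0, 0, -0.025, 0, 0.02, 0, 0, -0.025, 0, 0.02, 0, 0, 0, 0]'

```text
time: 15.13
tool_pos: [0.495, 0.1273, 0.2568]
ee_rot: [3.134, 0.002, 1.968]
wrist_force: [0.9, 0.0, 0.5]
width: 0.0334
finger_force: 30.0
```

```bash
python3 - <<'E'
from h import *
go(*T["wB"],.25)
o=robot.get_obs();M=Rotation.from_euler("xyz",o["ee_rot"]).as_matrix()
s=robot.snapshot("wrist")
for b in blobs(s["color"],"red",1500): p=plane(s,b[:2],o["tool_pos"][2]+.028);print(b,(M.T@(p-o["tool_pos"])).round(4))
E
```

```text
tool delta [-0.2603 -0.2042  0.0058] turn 0.0 t 15.13 F [0.9 0.  0.5] w 0.0334
(284.6, 277.1, 4344.0, (249, 239, 72, 76)) [ 0.0044 -0.0004 -0.028 ]
```

Converted, -0.026 m / 0.8 = -0.0325, -0.0204 m / 0.8 = -0.0255.

Call:
pendant --offsets '[0.02, -0.0325, -0.0255, 0, 0, 0.02, -0.0325, -0.0255, 0, 0, 0.02, -0.0325, -0.0255, 0, 0, 0.02, -0.0325, -0.0255, 0, 0, 0.02, -0.0325, -0.0255, 0, 0, 0.02, -0.0325, -0.0255, 0, 0, 0.02, -0.0325, -0.0255, 0, 0, 0.02, -0.0325, -0.0255, 0, 0, 0.02, -0.0325, -0.0255, 0, 0, 0.02, -0.0325, -0.0255, 0, 0, 0.02, 0, 0, 0.025, 0, 0.02, 0, 0, 0.025, 0, 0.02, 0, 0, 0.0125, 0, 0.02, 0, 0, 0, 0, 0.02, 0, 0, 0, 0, 0.02, 0, 0, 0, 0]'

```text
time: 16.52
tool_pos: [0.4062, -0.1914, 0.203]
ee_rot: [3.141, 0.001, 1.969]
wrist_force: [-0.0, -0.6, -0.5]
width: 0.0336
finger_force: 30.0
```

```bash
cat >> h.py <<'E'
def proj(s,p):
    E=np.array(s["extrinsics"]);K=np.array([[s["fx"],0,s["cx"]],[0,s["fy"],s["cy"]],[0,0,1.]])
    return cv2.projectPoints(np.array([p],float),cv2.Rodrigues(E[:3,:3])[0],E[:3,3],K,np.array([s["k1"],0,0,0,0]))[0].ravel().round(1)
def check(n,ht,name,c):
    s=robot.snapshot("scene");w=robot.snapshot("wrist");o=robot.get_obs();im=s["color"];x,y,z=o["tool_pos"]
    t=proj(s,(x,y,z-ht));print("pred tip",t,"axis at rim",proj(s,(x,y,.097)),c,[b for b in blobs(im,c)])
    u,v=int(t[0]),int(t[1]);a=cv2.resize(im[v-45:v+45,u-45:u+45],(400,400),interpolation=cv2.INTER_CUBIC)
    b=cv2.resize(w["color"][100:300,180:380],(400,400));cv2.imwrite(name,np.hstack([a,b]));go(*T[n],ht+.022)
E
python3 -c "
from h import *
check('wB',.087,'pics/v7.png','yellow')"
```

```text
pred tip [273.5 144.2] axis at rim [273.7 151.7] yellow [(207.8, 168.3, 114.0, (199, 165, 19, 8)), (274.0, 153.0, 111.0, (266, 149, 18, 9))]
tool delta [-0.0002  0.0006  0.0947] turn 0.0008 t 16.62 F [-0.5 -0.1 -0.4] w 0.0332
```

View pics/v7.png

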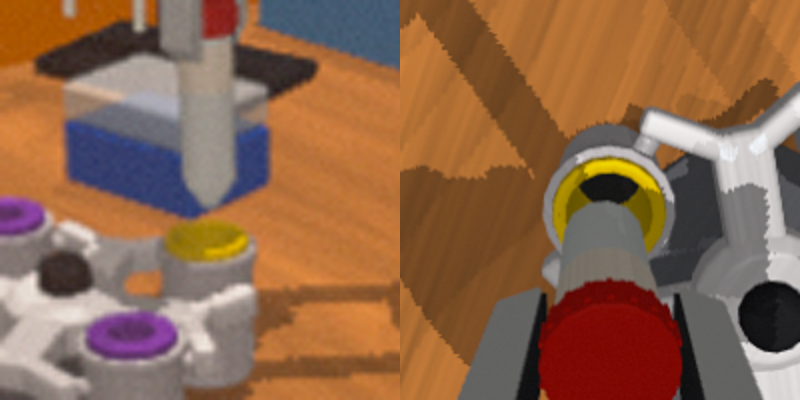

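The scene crop shows the tip at (205,205) directly over the yellow ring at (205,240), and the wrist crop shows the tube centred in the bore. I'll lower it.

Converted, 0.01 m / 0.8 = 0.0125, 0.008 m / 0.8 = 0.01.

Call:
pendant --offsets '[0.02, 0, 0.0008, 0.0125, 0, 0.02, 0, 0, 0.0125, 0, 0.02, 0, 0, 0.0125, 0, 0.02, 0, 0, 0.0125, 0, 0.02, 0, 0, 0.0125, 0, 0.02, 0, 0, 0.0125, 0, 0.02, 0, 0, 0.01, 0, 0.02, 0, 0, 0, 0, 0.02, 0, 0, 0, 0]'

```text
time: 17.37
tool_pos: [0.4061, -0.1913, 0.1338]
ee_rot: [-3.141, -0.001, 1.968]
wrist_force: [0.1, 0.4, -1.2]
width: 0.0331
finger_force: 30.0
```

Call:
pendant --offsets '[0.02, 0, 0, 0.0088, 0, 0.02, 0, 0, 0.0088, 0, 0.02, 0, 0, 0.0075, 0, 0.02, 0, 0, 0.0038, 0, 0.02, 0, 0, 0.0025, 0, 0.02, 0, 0, 0, 0, 0.02, 0, 0, 0, 0]'

```text
time: 17.95
tool_pos: [0.4064, -0.1917, 0.11]
ee_rot: [-3.141, 0.001, 1.968]
wrist_force: [-0.9, -0.4, 2.2]
width: 0.0333
finger_force: 30.0
```

Converted, 0.001 m / 0.8 = 0.0013.

Call:
pendant --offsets '[0.02, 0, 0, 0.0013, 0, 0.02, 0, 0, 0, 0, 0.02, 0, 0, 0, 0]'

```text
time: 18.2
tool_pos: [0.4067, -0.1921, 0.1099]
ee_rot: [3.141, 0.002, 1.968]
wrist_force: [-2.3, -0.2, 6.2]
width: 0.0336
finger_force: 30.0
```

Call:
pendant --offsets '[0.06, 0, 0, 0, 0, 0.06, 0, 0, 0, 0, 0.06, 0, 0, 0, 0, 0.06, 0, 0, 0, 0, 0.06, 0, 0, -0.0125, 0, 0.06, 0, 0, -0.0375, 0, 0.06, 0, 0, -0.0438, 0, 0.06, 0, 0, -0.0438, 0, 0.06, 0, 0, -0.04, 0]'

```text
time: 18.95
tool_pos: [0.4064, -0.1913, 0.2531]
ee_rot: [3.141, 0.001, 1.968]
wrist_force: [1.5, -0.9, 0.4]
width: 0.0598
finger_force: 0.0
```

Call:
pendant --offsets '[0.05, 0.0361, 0.0245, 0, 0, 0.05, 0.0361, 0.0245, 0, 0, 0.05, 0.0361, 0.0245, 0, 0, 0.05, 0.0361, 0.0245, 0, 0, 0.05, 0.0361, 0.0245, 0, 0, 0.05, 0.0361, 0.0245, 0, 0, 0.05, 0.0361, 0.0245, 0, 0, 0.05, 0.0361, 0.0245, 0, 0, 0.05, 0.0361, 0.0245, 0, 0, 0.05, 0.0361, 0.0245, 0, 0, 0.05, 0.0361, 0.0245, 0, 0, 0.05, 0.0361, 0.0245, 0, 0, 0.05, 0.0361, 0.0245, 0, 0, 0.05, 0.0361, 0.0245, 0, 0, 0.05, 0, 0, 0, 0, 0.05, 0, 0, 0, 0, 0.05, 0, 0, 0, 0]'

```text
time: 20.37
tool_pos: [0.5029, 0.2875, 0.2506]
ee_rot: [-3.141, 0.001, 1.968]
wrist_force: [1.0, -0.2, -0.2]
width: 0.0499
finger_force: 0.0
```

```bash
python3 - <<'E'
from h import *
go(.5035,.2875,.097)
s=robot.snapshot("wrist");t=robot.snapshot("scene")
for b in blobs(s["color"],"red",60): print(b,plane(s,b[:2],.121)[:2].round(4))
print(blobs(t["color"],"red"),blobs(t["color"],"violet"))
E
```

```text
tool delta [-1.000e-04  6.000e-04  1.536e-01] turn 0.0001 t 20.37 F [ 1.  -0.2 -0.2] w 0.0499
(284.2, 296.9, 468.0, (273, 284, 24, 26)) [0.539 0.199]
(283.6, 199.1, 522.0, (271, 186, 26, 27)) [0.5015 0.2868]
[(409.3, 250.2, 142.5, (402, 244, 15, 14)), (352.6, 234.4, 124.5, (346, 229, 14, 12)), (207.2, 153.3, 132.0, (200, 148, 15, 12)), (273.8, 139.0, 113.5, (267, 134, 14, 11)), (274.3, 44.5, 31.5, (272, 41, 6, 8))] [(257.3, 174.3, 144.0, (248, 170, 20, 10)), (228.8, 147.5, 97.0, (220, 144, 18, 8))]
```

Both 50 mL tubes are seated, with each cap about 14 px above its ring. I'll grip 15a.

Call:
pendant --offsets '[0.05, 0, 0.0004, 0.0288, 0, 0.05, 0, 0, 0.0313, 0, 0.05, 0, 0, 0.0313, 0, 0.05, 0, 0, 0.0313, 0, 0.05, 0, 0, 0.0313, 0, 0.05, 0, 0, 0.025, 0, 0.05, 0, 0, 0.0125, 0, 0.05, 0, 0, 0, 0, 0.01, 0, 0, 0, 0, 0.01, 0, 0, 0, 0, 0.01, 0, 0, 0, 0, 0.01, 0, 0, 0, 0, 0.01, 0, 0, 0, 0, 0.01, 0, 0, 0, 0, 0.01, 0, 0, 0, 0, 0.01, 0, 0, 0, 0]'

```text
time: 21.8
tool_pos: [0.5039, 0.2883, 0.0987]
ee_rot: [3.14, 0.0, 1.968]
wrist_force: [0.4, -0.4, 5.9]
width: 0.0212
finger_force: 30.0
```

Call:
pendant --offsets '[0.01, 0, 0, -0.0063, 0, 0.01, 0, 0, -0.0188, 0, 0.01, 0, 0, -0.025, 0, 0.01, 0, 0, -0.025, 0, 0.01, 0, 0, -0.025, 0, 0.01, 0, 0, -0.025, 0, 0.01, 0, 0, -0.025, 0, 0.01, 0, 0, -0.025, 0, 0.01, 0, 0, -0.0188, 0, 0.01, 0, 0, 0, 0, 0.01, 0, 0, 0, 0]'

```text
time: 22.72
tool_pos: [0.5035, 0.288, 0.2527]
ee_rot: [3.141, 0.0, 1.968]
wrist_force: [-0.0, 0.6, -0.7]
width: 0.0214
finger_force: 30.0
```

```bash
python3 - <<'E'
from h import *
go(*T["nB"],.25)
o=robot.get_obs();M=Rotation.from_euler("xyz",o["ee_rot"]).as_matrix()
s=robot.snapshot("wrist")
for b in blobs(s["color"],"red",700): p=plane(s,b[:2],o["tool_pos"][2]+.029);print(b,(M.T@(p-o["tool_pos"])).round(4))
E
```

```text
tool delta [-0.5225 -0.2497  0.0024] turn -0.0 t 22.72 F [-0.   0.6 -0.7] w 0.0214
(284.6, 280.5, 1969.0, (262, 254, 46, 56)) [ 0.0032 -0.0004 -0.029 ]
```

Converted, -0.0327 m / 0.8 = -0.0409, -0.0156 m / 0.8 = -0.0195.

Call:
pendant --offsets '[0.01, -0.0409, -0.0195, 0, 0, 0.01, -0.0409, -0.0195, 0, 0, 0.01, -0.0409, -0.0195, 0, 0, 0.01, -0.0409, -0.0195, 0, 0, 0.01, -0.0409, -0.0195, 0, 0, 0.01, -0.0409, -0.0195, 0, 0, 0.01, -0.0409, -0.0195, 0, 0, 0.01, -0.0409, -0.0195, 0, 0, 0.01, -0.0409, -0.0195, 0, 0, 0.01, -0.0409, -0.0195, 0, 0, 0.01, -0.0409, -0.0195, 0, 0, 0.01, -0.0409, -0.0195, 0, 0, 0.01, -0.0409, -0.0195, 0, 0, 0.01, -0.0409, -0.0195, 0, 0, 0.01, -0.0409, -0.0195, 0, 0, 0.01, -0.0409, -0.0195, 0, 0, 0.01, 0, 0, 0.025, 0, 0.01, 0, 0, 0.0275, 0, 0.01, 0, 0, 0, 0, 0.01, 0, 0, 0, 0]'

```text
time: 24.43
tool_pos: [0.474, -0.2902, 0.2072]
ee_rot: [-3.138, -0.006, 1.968]
wrist_force: [0.2, -0.2, 0.2]
width: 0.021
finger_force: 30.0
```

```bash
python3 -c "
from h import *
check('nB',.0927,'pics/v8.png','violet')"
```

```text
pred tip [227.3 138.7] axis at rim [227.9 146.5] violet [(257.3, 174.3, 145.5, (248, 170, 20, 10)), (228.9, 147.8, 88.5, (221, 144, 17, 8))]
tool delta [ 0.0004 -0.0001  0.0961] turn 0.0005 t 24.53 F [0.4 0.1 0.1] w 0.0212
```

View pics/v8.png

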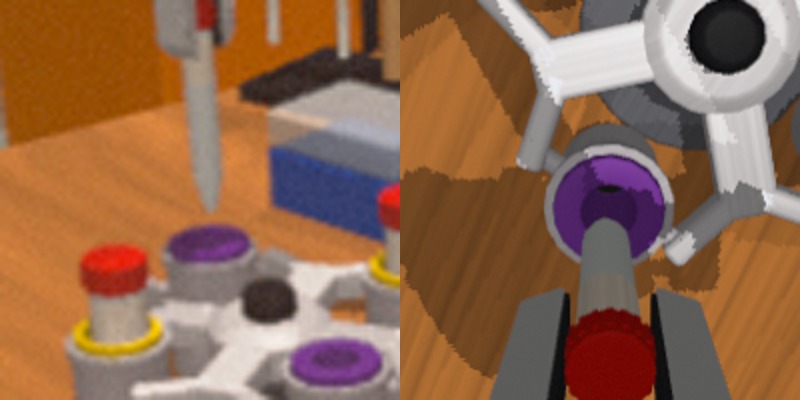

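The tip at (208,212) is straight above the violet ring at (208,243), and the wrist crop shows it centred to within about 1 mm. I'll lower it.

The rows are not in the units I measure in: shifts go in shares of 80 cm and turns go in shares of 2 pi rad. I convert before sending: 0.01 m / 0.8 = 0.0125, 0.008 m / 0.8 = 0.01.

Call:
pendant --offsets '[0.01, 0.0004, 0.0006, 0.0125, 0, 0.01, 0, 0, 0.0125, 0, 0.01, 0, 0, 0.0125, 0, 0.01, 0, 0, 0.0125, 0, 0.01, 0, 0, 0.0125, 0, 0.01, 0, 0, 0.0125, 0, 0.01, 0, 0, 0.01, 0, 0.01, 0, 0, 0, 0, 0.01, 0, 0, 0, 0]'

```text
time: 25.28
tool_pos: [0.4754, -0.2904, 0.1417]
ee_rot: [-3.141, -0.001, 1.968]
wrist_force: [-0.4, -0.0, 0.3]
width: 0.0213
finger_force: 30.0
```

Call:
pendant --offsets '[0.01, 0, 0, 0.0088, 0, 0.01, 0, 0, 0.0088, 0, 0.01, 0, 0, 0.0075, 0, 0.01, 0, 0, 0.0038, 0, 0.01, 0, 0, 0, 0, 0.01, 0, 0, 0, 0]'

```text
time: 25.78
tool_pos: [0.4757, -0.2905, 0.1192]
ee_rot: [-3.141, -0.0, 1.968]
wrist_force: [-0.5, -0.1, 0.2]
width: 0.0214
finger_force: 30.0
```

Call:
pendant --offsets '[0.01, 0, 0, 0.0025, 0, 0.01, 0, 0, 0.0013, 0, 0.01, 0, 0, 0, 0, 0.01, 0, 0, 0, 0]'

```text
time: 26.12
tool_pos: [0.4758, -0.2907, 0.1166]
ee_rot: [3.141, 0.0, 1.968]
wrist_force: [0.5, -0.4, -0.6]
width: 0.0211
finger_force: 30.0
```

Converted, 0.001 m / 0.8 = 0.0013, 0.0005 m / 0.8 = 0.0006.

Call:
pendant --offsets '[0.01, 0, 0, 0.0013, 0, 0.01, 0, 0, 0.0006, 0, 0.01, 0, 0, 0, 0, 0.01, 0, 0, 0, 0]'

```text
time: 26.45
tool_pos: [0.4758, -0.2906, 0.115]
ee_rot: [-3.142, 0.0, 1.968]
wrist_force: [0.0, -0.1, -0.5]
width: 0.0209
finger_force: 30.0
```

Call:
pendant --offsets '[0.01, 0, 0, 0.0013, 0, 0.01, 0, 0, 0, 0, 0.01, 0, 0, 0, 0]'

```text
time: 26.7
tool_pos: [0.4761, -0.2909, 0.1148]
ee_rot: [3.141, 0.001, 1.968]
wrist_force: [-1.0, 0.9, 3.6]
width: 0.0216
finger_force: 30.0
```

Converted, -0.035 m / 0.8 = -0.0438, -0.03 m / 0.8 = -0.0375.

Call:
pendant --offsets '[0.05, 0, 0, 0, 0, 0.05, 0, 0, 0, 0, 0.05, 0, 0, 0, 0, 0.05, 0, 0, 0, 0, 0.05, 0, 0, -0.0125, 0, 0.05, 0, 0, -0.0375, 0, 0.05, 0, 0, -0.0438, 0, 0.05, 0, 0, -0.0438, 0, 0.05, 0, 0, -0.0338, 0]'

```text
time: 27.45
tool_pos: [0.4761, -0.2908, 0.2549]
ee_rot: [3.14, 0.003, 1.968]
wrist_force: [0.1, -0.2, 0.5]
width: 0.05
finger_force: 0.0
```

Call:
pendant --offsets '[0.05, 0.0381, 0.0223, 0, 0, 0.05, 0.0381, 0.0223, 0, 0, 0.05, 0.0381, 0.0223, 0, 0, 0.05, 0.0381, 0.0223, 0, 0, 0.05, 0.0381, 0.0223, 0, 0, 0.05, 0.0381, 0.0223, 0, 0, 0.05, 0.0381, 0.0223, 0, 0, 0.05, 0.0381, 0.0223, 0, 0, 0.05, 0.0381, 0.0223, 0, 0, 0.05, 0.0381, 0.0223, 0, 0, 0.05, 0.0381, 0.0223, 0, 0, 0.05, 0.0381, 0.0223, 0, 0, 0.05, 0.0381, 0.0223, 0, 0, 0.05, 0.0381, 0.0223, 0, 0, 0.05, 0, 0, 0, 0, 0.05, 0, 0, 0, 0, 0.05, 0, 0, 0, 0]'

```text
time: 28.87
tool_pos: [0.5404, 0.1992, 0.2513]
ee_rot: [-3.141, 0.001, 1.968]
wrist_force: [-0.3, -0.9, 0.3]
width: 0.0501
finger_force: 0.0
```

```bash
python3 - <<'E'
from h import *
go(.5405,.199,.0985)
s=robot.snapshot("wrist");t=robot.snapshot("scene")
for b in blobs(s["color"],"red",60): print(b,plane(s,b[:2],.121)[:2].round(4))
print(blobs(t["color"],"red"),blobs(t["color"],"violet"))
E
```

```text
tool delta [-1.000e-04  0.000e+00  1.528e-01] turn 0.0001 t 28.87 F [-0.3 -0.9  0.3] w 0.0501
(283.6, 199.0, 518.5, (271, 186, 26, 27)) [0.5391 0.1985]
[(352.6, 234.2, 129.0, (346, 228, 14, 13)), (207.2, 153.4, 131.0, (200, 148, 15, 12)), (274.0, 139.1, 117.0, (267, 134, 15, 11)), (227.5, 131.9, 40.0, (224, 129, 8, 7)), (274.3, 44.5, 31.5, (272, 41, 6, 8))] [(257.2, 174.3, 143.0, (248, 170, 20, 10)), (228.8, 147.6, 94.5, (220, 144, 18, 8))]
```

15a is seated in nB. I'll grip 15b.

Converted, 0.025 m / 0.8 = 0.0313, 0.023 m / 0.8 = 0.0288.

Call:
pendant --offsets '[0.05, 0, 0, 0.0288, 0, 0.05, 0, 0, 0.0313, 0, 0.05, 0, 0, 0.0313, 0, 0.05, 0, 0, 0.0313, 0, 0.05, 0, 0, 0.0313, 0, 0.05, 0, 0, 0.025, 0, 0.05, 0, 0, 0.0125, 0, 0.05, 0, 0, 0, 0, 0.01, 0, 0, 0, 0, 0.01, 0, 0, 0, 0, 0.01, 0, 0, 0, 0, 0.01, 0, 0, 0, 0, 0.01, 0, 0, 0, 0, 0.01, 0, 0, 0, 0, 0.01, 0, 0, 0, 0, 0.01, 0, 0, 0, 0]'

```text
time: 30.3
tool_pos: [0.5411, 0.1997, 0.0993]
ee_rot: [3.139, 0.0, 1.968]
wrist_force: [-1.1, 0.4, 5.6]
width: 0.0213
finger_force: 30.0
```

Call:
pendant --offsets '[0.01, 0, 0, -0.0063, 0, 0.01, 0, 0, -0.0188, 0, 0.01, 0, 0, -0.025, 0, 0.01, 0, 0, -0.025, 0, 0.01, 0, 0, -0.025, 0, 0.01, 0, 0, -0.025, 0, 0.01, 0, 0, -0.025, 0, 0.01, 0, 0, -0.025, 0, 0.01, 0, 0, -0.0188, 0, 0.01, 0, 0, 0, 0, 0.01, 0, 0, 0, 0]'

```text
time: 31.22
tool_pos: [0.5407, 0.1996, 0.2532]
ee_rot: [3.141, 0.0, 1.968]
wrist_force: [1.0, -0.2, 0.1]
width: 0.0212
finger_force: 30.0
```

```bash
python3 - <<'E'
from h import *
go(*T["nA"],.25)
E
```

```text
tool delta [-0.2849 -0.1573  0.0031] turn -0.0 t 31.22 F [ 1.  -0.2  0.1] w 0.0212
```

Converted, -0.0285 m / 0.8 = -0.0356, 0.022 m / 0.8 = 0.0275.

Call:
pendant --offsets '[0.01, -0.0356, -0.0196, 0, 0, 0.01, -0.0356, -0.0196, 0, 0, 0.01, -0.0356, -0.0196, 0, 0, 0.01, -0.0356, -0.0196, 0, 0, 0.01, -0.0356, -0.0196, 0, 0, 0.01, -0.0356, -0.0196, 0, 0, 0.01, -0.0356, -0.0196, 0, 0, 0.01, -0.0356, -0.0196, 0, 0, 0.01, -0.0356, -0.0196, 0, 0, 0.01, -0.0356, -0.0196, 0, 0, 0.01, 0, 0, 0.025, 0, 0.01, 0, 0, 0.0275, 0, 0.01, 0, 0, 0, 0, 0.01, 0, 0, 0, 0, 0.01, 0, 0, 0, 0]'

```text
time: 32.47
tool_pos: [0.5058, -0.1237, 0.2108]
ee_rot: [-3.141, -0.001, 1.968]
wrist_force: [0.7, 0.1, -1.1]
width: 0.0209
finger_force: 30.0
```

```bash
python3 -c "
from h import *
check('nA',.0933,'pics/v9.png','violet')"
```

```text
pred tip [256.  164.1] axis at rim [256.3 173. ] violet [(257.3, 174.4, 142.0, (248, 170, 20, 10)), (228.9, 147.6, 93.5, (220, 144, 18, 8))]
tool delta [ 0.0002 -0.0009  0.0969] turn 0.0008 t 32.57 F [ 0.  -0.3  0.7] w 0.0207
```

View pics/v9.png

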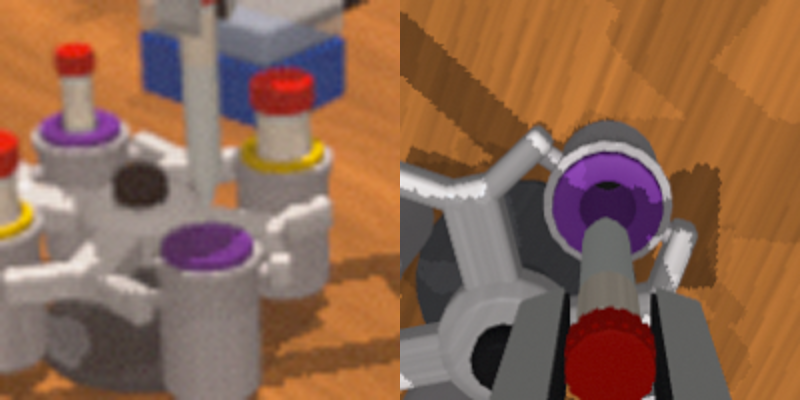

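The wrist crop matches the one for nB, with the tip at (605,225) and the ring at (608,205). The scene crop shows the tip over the near violet ring. I'll lower it.

Converted, 0.01 m / 0.8 = 0.0125, 0.008 m / 0.8 = 0.01.

Call:
pendant --offsets '[0.01, 0.0004, 0, 0.0125, 0, 0.01, 0, 0, 0.0125, 0, 0.01, 0, 0, 0.0125, 0, 0.01, 0, 0, 0.0125, 0, 0.01, 0, 0, 0.0125, 0, 0.01, 0, 0, 0.0125, 0, 0.01, 0, 0, 0.01, 0, 0.01, 0, 0, 0, 0, 0.01, 0, 0, 0, 0]'

```text
time: 33.32
tool_pos: [0.5054, -0.1237, 0.1422]
ee_rot: [-3.141, -0.001, 1.968]
wrist_force: [0.7, -0.9, 0.1]
width: 0.021
finger_force: 30.0
```

Call:
pendant --offsets '[0.01, 0, 0, 0.0088, 0, 0.01, 0, 0, 0.0088, 0, 0.01, 0, 0, 0.0075, 0, 0.01, 0, 0, 0.0038, 0, 0.01, 0, 0, 0, 0, 0.01, 0, 0, 0, 0]'

```text
time: 33.82
tool_pos: [0.5056, -0.1237, 0.1197]
ee_rot: [-3.141, -0.0, 1.968]
wrist_force: [-0.1, -0.3, 0.1]
width: 0.0212
finger_force: 30.0
```

Call:
pendant --offsets '[0.01, 0, 0, 0.0025, 0, 0.01, 0, 0, 0.0013, 0, 0.01, 0, 0, 0, 0, 0.01, 0, 0, 0, 0]'

```text
time: 34.15
tool_pos: [0.5059, -0.1238, 0.1171]
ee_rot: [3.141, 0.0, 1.968]
wrist_force: [0.6, -0.8, -0.0]
width: 0.0206
finger_force: 30.0
```

Converted, 0.001 m / 0.8 = 0.0013, 0.0005 m / 0.8 = 0.0006.

Call:
pendant --offsets '[0.01, 0, 0, 0.0013, 0, 0.01, 0, 0, 0.0006, 0, 0.01, 0, 0, 0, 0, 0.01, 0, 0, 0, 0]'

```text
time: 34.48
tool_pos: [0.5058, -0.1237, 0.1155]
ee_rot: [3.142, 0.0, 1.968]
wrist_force: [-0.0, -0.0, 0.0]
width: 0.0212
finger_force: 30.0
```

Call:
pendant --offsets '[0.01, 0, 0, 0.0013, 0, 0.01, 0, 0, 0, 0, 0.01, 0, 0, 0, 0]'

```text
time: 34.73
tool_pos: [0.5061, -0.1239, 0.1153]
ee_rot: [3.141, 0.001, 1.968]
wrist_force: [0.0, 0.2, 3.3]
width: 0.0212
finger_force: 30.0
```

Contact with the floor. I'll release, rise, back off toward +y and take a final look.

Converted, -0.035 m / 0.8 = -0.0438, -0.03 m / 0.8 = -0.0375.

Call:
pendant --offsets '[0.05, 0, 0, 0, 0, 0.05, 0, 0, 0, 0, 0.05, 0, 0, 0, 0, 0.05, 0, 0, 0, 0, 0.05, 0, 0, -0.0125, 0, 0.05, 0, 0, -0.0375, 0, 0.05, 0, 0, -0.0438, 0, 0.05, 0, 0, -0.0438, 0, 0.05, 0, 0, -0.0375, 0, 0.05, 0.0375, -0.0125, 0, 0, 0.05, 0.0375, -0.0125, 0, 0, 0.05, 0.0375, -0.0125, 0, 0, 0.05, 0.0375, -0.0125, 0, 0, 0.05, 0.0375, -0.0125, 0, 0, 0.05, 0, 0, 0, 0, 0.05, 0, 0, 0, 0, 0.05, 0, 0, 0, 0]'

```text
time: 36.15
tool_pos: [0.4021, -0.005, 0.2551]
ee_rot: [3.141, 0.001, 1.968]
wrist_force: [-0.6, 0.3, 0.7]
width: 0.0497
finger_force: 0.0
```

```bash
python3 - <<'E'
from h import *
t=robot.snapshot("top")["color"];s=robot.snapshot("scene")["color"];print(blobs(s,"red"),blobs(s,"blue"))
cv2.imwrite("pics/v10.png",np.hstack([cv2.resize(s[110:310,160:440],None,fx=1.4,fy=1.4),cv2.resize(t[160:300,300:500],None,fx=2,fy=2)]))
E
```

```text
[(257.0, 156.9, 59.5, (253, 153, 9, 9)), (207.2, 153.4, 131.0, (200, 148, 15, 12)), (273.8, 139.0, 113.5, (267, 134, 14, 11)), (227.5, 132.0, 40.0, (224, 129, 8, 7)), (274.0, 44.4, 27.5, (272, 41, 5, 8))] [(380.2, 242.0, 127.0, (374, 236, 13, 13)), (136.4, 239.3, 129.5, (130, 233, 14, 14)), (366.9, 217.1, 223.0, (358, 210, 19, 16)), (282.5, 133.9, 97.0, (275, 128, 13, 14)), (255.4, 135.7, 280.5, (243, 127, 25, 19))]
```

View pics/v10.png

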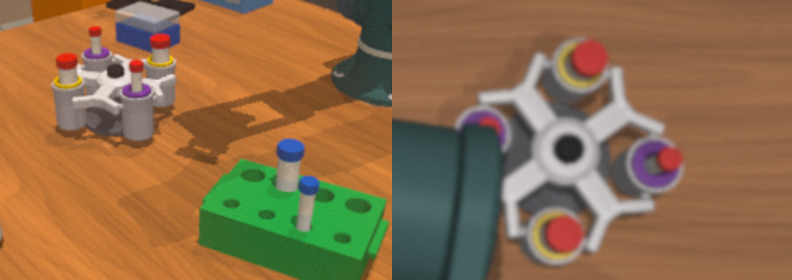

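All four red-capped tubes stand upright at equal height in buckets of their own size, and both blue-capped tubes are still in the rack.

```bash
python3 -c "
from bench import robot
print(robot.close_job())"
```

```text
the job is handed in; nothing more can be done
None
```

The job is handed in: the two 50 mL red tubes are seated in the yellow bores and the two 15 mL red tubes in the violet bores, each lowered to the floor, with the blue tubes untouched in the rack, about 36 s in all.

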